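# Refit the crumb tray of the bread slicer

### The arm

A 6-joint arm with a two-finger parallel gripper is mounted at the origin on the work surface. World frame = base frame: x ahead of the robot, y to its left, z up, the work surface at z = 0. Lengths are in m, angles in degrees, forces in N, time in s.
With the tool pointing down it reaches from about 0.3 to 1 m from the base axis. Payload 5.1 kg.
Tool frame: the origin (TCP) lies between the finger pads; the fingertips stand 22 mm ahead of it and the grasp point (between the pads) lies 3 mm ahead of it; z points along the fingers, y is the direction in which the jaws open and shut (so a half turn about z gives the same grasp; the last joint's range is limited). The gripper opens to 95 mm and grips with 3 to 60 N. Pads are 20 mm wide; open, the fingers measure 119 mm over their backs; the gripper's body (75 mm by 180 mm) begins 59 mm behind the grasp point.
Start: joints at [68.205, 7.093, 94.555, -0, 78.352, -4.733], TCP at [0.191, 0.621, 0.237] pointing down, gripper open.
Joint ranges: [-149.61, 149.61], [-58.7, 133.49], [1.44, 155.28], [-77.14, 257.14], [18.33, 153.61], [-166.67, 166.67]. Speed limits (degrees/s): [147.25, 147.25, 180, 180, 180, 180].

### API

Orientations are given as [roll, pitch, yaw] about the fixed x, y, z axes, in that order (R = Rz(yaw) Ry(pitch) Rx(roll)).
In Python, from bench import ctrl, capture, camera_model, order gives the robot as it stands.
- The arm moves only by the tool apply_moves, never from a script. Its argument "motion" is a list that holds one entry, the list of rows, each a list of 7 numbers: the shift along the tool's x, y, z in m, then the turn, a rotation vector about the tool's x, y, z in degrees, then the closure, from 0 (fully open) to 1 (shut). In form: [[[dx, dy, dz, wx, wy, wz, grip], ...]]. A call has exactly 8 rows; each row shifts and turns the commanded pose from where the row before left it, along the tool's axes as they then stand; what a row does not reach is not made up. A row lasts 1/12 s, in which the tool goes at most 41.7 mm and 7.16 degrees, less where a joint would pass 70% of its speed; a pose out of reach is approached as far as the arm can. A call is refused whole if a number of a shift passes 0.0417 or a number of a turn 7.16, either way. A call with a gripper value outside its range is refused whole. The fingers move at their own pace and stop on an object; "squeeze" is the grip in N (left out, the last holds). Time passes only in rows, so rows that do not move let the fingers close, or fill a call up. It gives the time, the measured TCP pose, the force and the opening at its end, in the units of the state.
- ctrl.observe(): the state, without advancing time (a new reading comes with each control period).
- capture(name): name is "scene" or "top" or "wrist"; returns (picture, depth): 384x512x3 uint8, blue, green, red; 384x512 float32, m along the optical axis (not along the pixel's ray), 0 where there is no reading.
- camera_model(name): a dict with "fx", "fy", "cx", "cy" (pixels), "eye" and "attitude" of the camera in the world. Camera axes: x right, y up, looking along -z (the intrinsics and any distortion apply to the point x, -y, -z); pixel columns grow to the right and rows downward; lengths in m; the calibration is good to about 2 mm. A picture is of the moment at which its call begins: read the wrist's pose just before it. camera_model takes no time and is no camera call; for the wrist camera it gives the pose at the moment of the call.
- order.sign_off(): hands the job in, once; it reports no verdict.
The state is a dict: "time_s": time; "qpos": joint angles; "qvel": joint speeds; "joint_torque": joint torques, N m; "eef_pos": TCP position; "eef_rot": TCP orientation; "force": force on the tool from outside, world axes, zero at the start; "torque": the same for the moment, N m; "finger_gap": finger opening in m.
Only numpy, scipy, OpenCV 4.12 (cv2) and the standard library are available. Lean on these libraries where they do the work, as an engineer would, in place of code of your own. Each camera call takes 0.05 s, during which the arm holds its last target.

### The job

Put the steel crumb tray back into the bread slicer: stand it flat on the counter in front of the low opening under the slicer's housing and slide it in, nose first, until it is fully home against the buffer hidden at the back. Press it home for a moment with about 15 N and never more than 25 N, then let go so that it stays home, flat on the counter. Do not knock the loaves and other things about.

Things in the scene. Friction and masses are not known exactly. Their poses are not given: they have to be found in the camera images.
- tray: Bright steel crumb tray, open on top, 130 mm long (x), 110 mm wide (y), 24 mm high, walls and floor 4 mm thick, about 0.45 kg (varies). Origin: middle of its underside. +x points to its nose, the end that goes in first (x = 65 mm); z is up. A steel grip tab stands across it near the rear: 12 mm thick along x, 50 mm wide along y, centred at x = -50 mm, top 66 mm above the underside.
- tray_grip (a point): Point on the middle of the grip tab, 50 mm above the tray's underside, 50 mm behind the tray's middle; axes as the tray's. The tab can be pinched from above across its 12 mm thickness (fingers closing along the tray's x).
- tray_nose (a point): Middle of the lower edge of the tray's front (nose) face; axes as the tray's. Slid over the counter the tray drags with about 2 to 5 N of friction (more if pressed down), enough to stay where it is left.
- slicer: White bread slicer, fixed on the counter, 310 mm long (x), 260 mm wide (y). Origin: on the counter, middle of the mouth of its tray pocket. +x runs into the pocket (the seated tray's x points the same way), z is up. The housing is 50 mm high from x = 0 to 110 mm; behind that, at y = -50 to 120 mm, it is 215 mm high. Beyond y = -50 mm a loaf carriage stands up to 140 mm high.
- roof_edge (a point): Middle of the lower edge of the overhanging roof at the pocket's mouth, 28 mm above the slicer's origin; axes as the slicer's. The pocket is a straight slot on the bare counter, 28 mm high and 116 mm wide (y = -58 to 58 mm). Two 6 mm steel lead-in cheeks, 26 mm high, flare outwards from its sides to 27 mm before the mouth, where they stand about 150 mm apart.
- pocket_end (a point): A fixed point inside the pocket, 65 mm in from the mouth; axes as the slicer's. Out of sight under the roof a stiff rubber buffer, 90 mm wide, stops the nose of the tray: its face is set anywhere between 45 and 65 mm in from the mouth (0 to 20 mm before this point), differently each time, so its place must be felt. It yields less than 1 mm.
- home_pin (a joint): Weakly sprung steel pin (under 1 N) that stands 6 mm out of the middle of the hidden buffer towards the mouth; the value is how far it is pushed in, in m: 0 untouched, about 0.006 with the nose against the buffer. It cannot be seen from outside.
Mind the look-alikes: they are no part of the job. There is more than one size of the tray; the job needs the larger.

How it is judged:
By the outcome, as a careful person would: the job done as asked, in the order asked, and still so for the second after the job is handed in, with the robot touching nothing.
It also fails if it takes over 54 s, if anything falls off the work surface, if the arm or the gripper's body presses on something with over 40 N, if the wrist force passes 120 N, or if a joint passes its speed limit or range.

## Working session

There is one attempt and no reset: what is moved stays moved. The work goes in short steps, Python scripts to look and compute and a tool call to move; the robot and the scene stay as the last step left them, time stands still between calls to the robot, and variables do not carry over. Pictures are saved under pics/ and viewed, and the job is handed in when it is done.

Besides the shell and the picture viewer there is one more tool, called after "Request:" by a JSON object that holds its "method" and its "body", one argument or row to a line. apply_moves: Moves the arm, as the interface text tells. Its arguments: {"type":"object","properties":{"motion":{"type":"array","items":{"type":"array","items":{"type":"array","items":{"type":"number"}}}},"squeeze":{"type":"number"}},"required":["motion"]}

```bash
mkdir -p pics; cat > h.py <<'E'
import numpy as np,cv2
from bench import ctrl,capture,camera_model,order
def snap(n,tag):
    m=camera_model(n);p,d=capture(n);cv2.imwrite(f'pics/{tag}.png',p);np.savez(f'{tag}.npz',p=p,d=d,**{k:np.array(v) for k,v in m.items() if not isinstance(v,str)});return m,p,d
E
python3 - <<'E'
from h import *
for n in('scene','top','wrist'):
    m,p,d=snap(n,n+'0');print(n,m)
print(ctrl.observe())
E
```

```text
scene {'fx': 357.8250405799148, 'fy': 357.8250405799148, 'cx': 255.0987119004296, 'cy': 187.86766947774902, 'eye': array([0.67738742, 0.42958052, 0.65869417]), 'attitude': array([ 33.69256985,   0.327471  , 152.45411608])}
top {'fx': 379.06761493580154, 'fy': 379.06761493580154, 'cx': 259.6111401258452, 'cy': 189.82706479895646, 'eye': array([0.31397979, 0.0735255 , 0.94921245]), 'attitude': array([ 10.93094571,  -1.92267488, -88.8154134 ])}
wrist {'fx': 314.0398615757387, 'fy': 314.0398615757387, 'cx': 254.5626365720249, 'cy': 185.56720306573717, 'eye': array([0.10993891, 0.64509037, 0.38298889]), 'attitude': array([-17.17378856,   0.09028427,  72.93902578])}
{'time_s': 0.15, 'qpos': array([ 6.82040599e+01,  7.12420095e+00,  9.46151150e+01,  2.40769347e-04,
        7.83536969e+01, -4.73071747e+00]), 'qvel': array([ 0.05859057, -0.03937173, -0.16942764,  0.03507686,  0.03833032,
       -0.01142436]), 'joint_torque': array([ 1.89401230e-04, -4.18191540e+01, -3.60472119e+01,  7.75679201e-02,
        4.68290888e-02, -9.11526513e-05]), 'eef_pos': array([0.19058111, 0.62094457, 0.2356877 ]), 'eef_rot': array([-1.79907323e+02, -7.90595843e-03,  1.62934722e+02]), 'force': array([-0.65798111, -0.3149642 , -0.10546278]), 'torque': array([ 0.01562914,  0.02191518, -0.00302924]), 'finger_gap': 0.09531181212118946}
```

View pics/scene0.png

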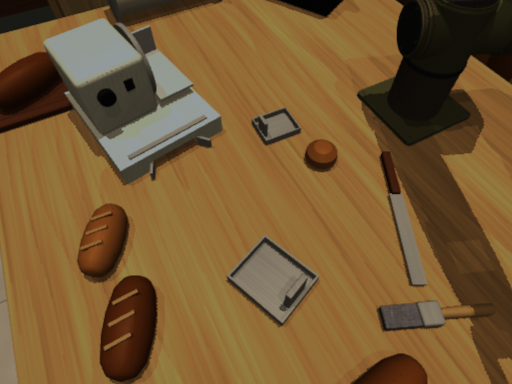

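View pics/top0.png

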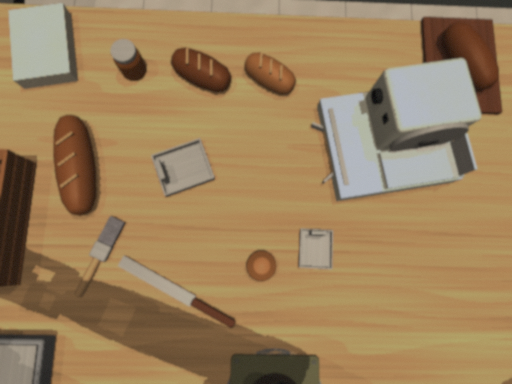

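View pics/wrist0.png

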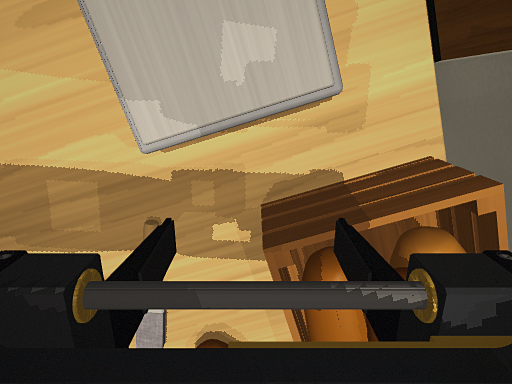

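Candidates in the top picture are a tray at (184,167), a smaller one at (315,248) and a dark-rimmed sheet at (25,360). I'll measure each of them, plus the slicer.

```bash
cat >> h.py <<'E'
from scipy.spatial.transform import Rotation as R
def load(tag):
    z=np.load(tag+'.npz');return dict(z),z['p'],z['d']
def rays(m,uv):
    uv=np.atleast_2d(uv).astype(float)
    c=np.c_[(uv[:,0]-m['cx'])/m['fx'],-(uv[:,1]-m['cy'])/m['fy'],-np.ones(len(uv))]
    return c@R.from_euler('xyz',m['attitude'],degrees=True).as_matrix().T
def plane(m,uv,z):
    r=rays(m,uv);return m['eye']+r*((z-m['eye'][2])/r[:,2])[:,None]
def pts(m,d):
    v,u=np.mgrid[:d.shape[0],:d.shape[1]]
    P=m['eye']+rays(m,np.c_[u.ravel(),v.ravel()])*d.ravel()[:,None]
    P[d.ravel()==0]=np.nan
    return P.reshape(d.shape+(3,))
E
python3 - <<'E'
from h import *
m,p,d=load('top0');P=pts(m,d)
for u,v in[(184,185),(210,220),(185,167),(315,250),(335,150),(420,90),(25,360),(163,172),(340,190),(322,110)]:print(u,v,P[v,u].round(3))
a=cv2.resize(p[120:215,135:230],None,fx=6,fy=6,interpolation=cv2.INTER_CUBIC)
b=cv2.resize(p[210:290,280:360],None,fx=3,fy=3)
cv2.imwrite('pics/trayc.png',a);cv2.imwrite('pics/smallc.png',b)
cv2.imwrite('pics/slc.png',cv2.resize(p[50:215,300:490],None,fx=4,fy=3.6)[:600])
hz=np.clip(P[...,2]/0.25,0,1)*255
cv2.imwrite('pics/hz.png',cv2.applyColorMap(hz.astype(np.uint8),cv2.COLORMAP_JET))
E
```

```text
184 185 [0.504 0.237 0.005]
210 220 [0.418 0.168 0.001]
185 167 [0.551 0.237 0.005]
315 250 [ 0.349 -0.095  0.001]
335 150 [ 0.594 -0.138  0.051]
420 90 [ 0.688 -0.29   0.2  ]
25 360 [0.101 0.541 0.069]
163 172 [0.522 0.278 0.066]
340 190 [ 0.493 -0.149  0.05 ]
322 110 [ 0.699 -0.107  0.049]<stdin>:9: RuntimeWarning: invalid value encountered in cast
```

View pics/trayc.png

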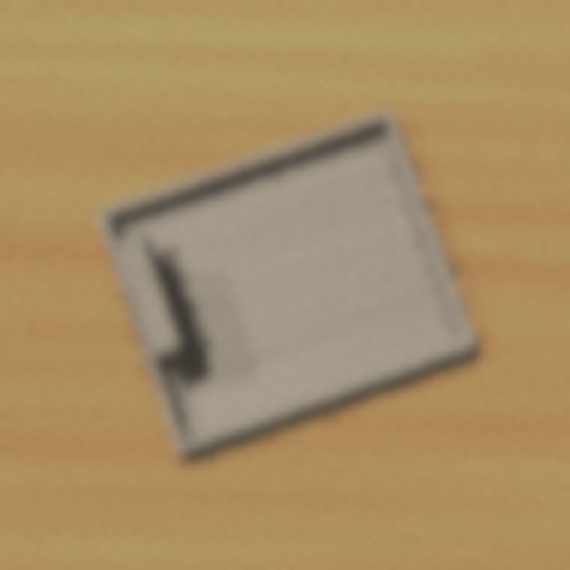

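View pics/slc.png

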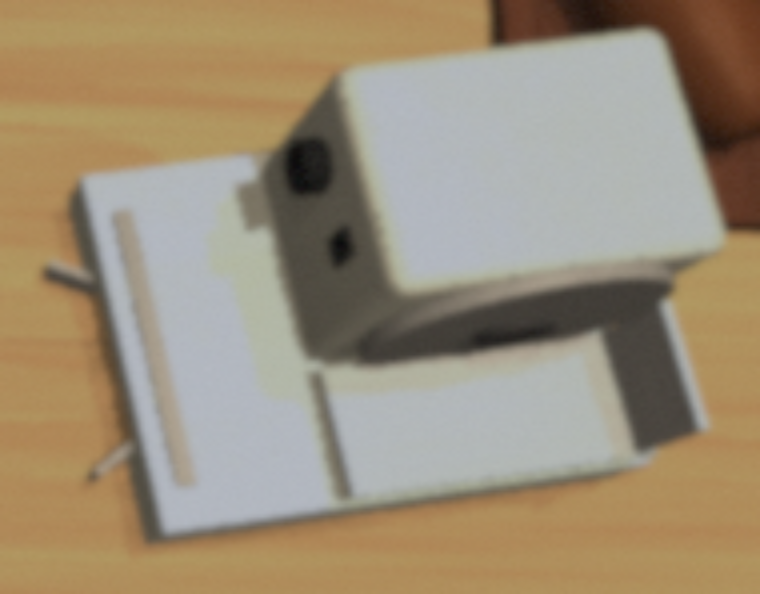

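The crop shows the tray with nose corners at crop (388,113) and (476,352) and the tab near the left (rear) end. The slicer mouth faces left, with its roof's front edge running from crop (82,180) to (163,535).

```bash
python3 - <<'E' 2>/dev/null
from h import *
m,p,d=load('top0');P=pts(m,d)
def tr(c,s,o): return (np.array(c,float)+.5)/np.array(s)-.5+np.array(o)
# tray
c=plane(m,tr([(388,113),(476,352),(185,455),(107,215)],6,(135,120)),.024)
print(c.round(4)); print('w,l',np.linalg.norm(c[0]-c[1]),np.linalg.norm(c[2]-c[3]),np.linalg.norm(c[0]-c[3]),np.linalg.norm(c[1]-c[2]))
ctr=c.mean(0);ax=(c[0]+c[1]-c[2]-c[3])[:2];print('tray ctr',ctr,'yaw',np.degrees(np.arctan2(ax[1],ax[0])))
wy=(c[0]-c[1])[:2];print('yaw by width',np.degrees(np.arctan2(wy[1],wy[0]))-90)
# tab
sel=(P[...,2]>.055)&(P[...,2]<.075);sel[:,:140]=0;sel[:,230:]=0;sel[:120]=0;sel[215:]=0
t=P[sel];print('tab n',len(t),t.mean(0),cv2.minAreaRect((t[:,:2]*1000).astype(np.float32)))
# colour mask tray
# slicer
sel=(abs(P[...,2]-.05)<.005);sel[:,:310]=0;sel[:80]=0;sel[210:]=0
cs=max(cv2.findContours(sel.astype(np.uint8),0,1)[0],key=cv2.contourArea)
e=plane(m,tr([(82,180),(163,535)],(4,3.6),(300,50)),.05)
print('edge',e,np.linalg.norm(e[0]-e[1]))
w=(e[0]-e[1])[:2];print('slicer yaw',np.degrees(np.arctan2(w[1],w[0]))-90,'mid',e.mean(0))
f=plane(m,tr([(163,535),(340,505)],(4,3.6),(300,50)),.05);q=(f[1]-f[0]);print('side yaw',np.degrees(np.arctan2(q[1],q[0])))
for cc in [(50,270),(92,477),(95,290),(130,447)]: print('cheek',plane(m,tr([cc],(4,3.6),(300,50)),.026))
# scene cam
m,p,d=load('scene0')
c=plane(m,[(266,238),(229,278),(281,322),(318,277)],.024);print('scene tray',c.round(3),c.mean(0))
cv2.imwrite('pics/sct.png',cv2.resize(p[225:335,215:330],None,fx=5,fy=5,interpolation=2))
cv2.imwrite('pics/scs.png',cv2.resize(p[60:190,60:230],None,fx=4.5,fy=4.5,interpolation=2))
E
```

```text
[[0.6222 0.2023 0.024 ]
 [0.5197 0.1607 0.024 ]
 [0.4731 0.2776 0.024 ]
 [0.5739 0.3168 0.024 ]]
w,l 0.11064191591650083 0.10817982599776133 0.12426435269996378 0.1258636126137494
tray ctr [0.54720277 0.23932242 0.024     ] yaw -67.71911593863825
yaw by width -67.9095154052441
tab n 120 [0.52936996 0.28644338 0.06616353] ((530.3013916015625, 287.4588623046875), (49.43342208862305, 12.358338356018066), 21.79322624206543)
edge [[ 0.72654869 -0.10246771  0.05      ]
 [ 0.47285382 -0.149356    0.05      ]] 0.2579914758340264
slicer yaw -79.52866482317819 mid [ 0.59970125 -0.12591186  0.05      ]
side yaw -77.85016030269026
cheek [[ 0.66790558 -0.0857343   0.026     ]]
cheek [[ 0.51689056 -0.11130909  0.026     ]]
cheek [[ 0.65379665 -0.11476105  0.026     ]]
cheek [[ 0.53903879 -0.13561786  0.026     ]]
scene tray [[0.52  0.167 0.024]
 [0.619 0.206 0.024]
 [0.573 0.317 0.024]
 [0.474 0.28  0.024]] [0.5464092  0.24232117 0.024     ]
```

View pics/sct.png

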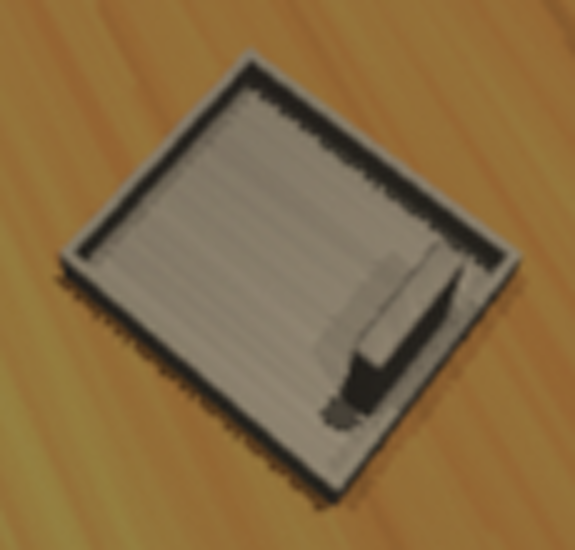

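View pics/scs.png

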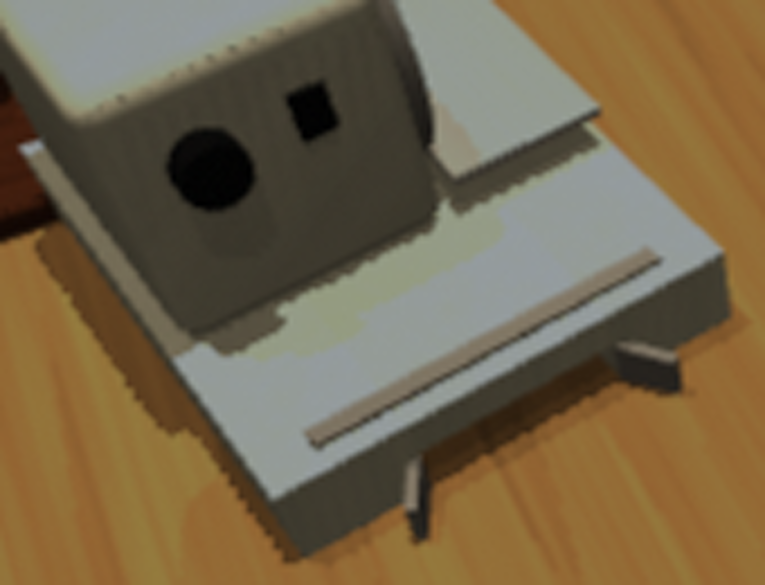

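Request:
{"method": "apply_moves", "body": {
  "motion": [
    [[-0.0263, -0.01385, 0, 0, 0, 0, 0], [-0.0263, -0.01385, 0, 0, 0, 0, 0], [-0.0263, -0.01385, 0, 0, 0, 0, 0], [-0.0263, -0.01385, 0, 0, 0, 0, 0], [-0.0263, -0.01385, 0, 0, 0, 0, 0], [-0.0263, -0.01385, 0, 0, 0, 0, 0], [-0.0263, -0.01385, 0, 0, 0, 0, 0], [-0.0263, -0.01385, 0, 0, 0, 0, 0]]
  ],
  "squeeze": 50
}}

```text
time_s: 0.82
eef_pos: [0.36, 0.4524, 0.2363]
eef_rot: [-180.0, -0.0, 162.9]
force: [0.2, 0.3, 0.2]
finger_gap: 0.0952
```

```bash
python3 - <<'E' 2>/dev/null
from h import *
m,p,d=load('scene0')
f=lambda L,s,o:(np.array(L,float)+.5)/s-.5+np.array(o)
c=plane(m,f([(251,57),(65,262),(338,497),(520,262)],5,(215,225)),.024);print('tray',c.round(4),c.mean(0).round(4))
a=(c[0]+c[1]-c[2]-c[3])[:2];print(np.degrees(np.arctan2(a[1],a[0])))
e=plane(m,f([(275,500),(722,252)],4.5,60),.05);print('edge',e.round(4),e.mean(0).round(4),np.linalg.norm(e[0]-e[1]));w=(e[0]-e[1])[:2];print(np.degrees(np.arctan2(w[1],w[0]))-90)
print('tips',plane(m,f([(415,508),(680,365)],4.5,60),.026).round(4), 'roots',plane(m,f([(415,462),(615,345)],4.5,60),.026).round(4))
g=plane(m,f([(275,500),(180,350),(25,150)],4.5,60),.05);print('side',g.round(4),[np.degrees(np.arctan2(*(g[i]-g[0])[1::-1])) for i in(1,2)])
E
```

```text
tray [[0.5204 0.1619 0.024 ]
 [0.62   0.203  0.024 ]
 [0.5728 0.3207 0.024 ]
 [0.4728 0.2802 0.024 ]] [0.5465 0.2415 0.024 ]
-68.08918343210658
edge [[ 0.7244 -0.1031  0.05  ]
 [ 0.4711 -0.1525  0.05  ]] [ 0.5978 -0.1278  0.05  ] 0.25804368512284787
-78.96113617446596
tips [[ 0.6671 -0.0875  0.026 ]
 [ 0.516  -0.1115  0.026 ]] roots [[ 0.658  -0.1147  0.026 ]
 [ 0.5405 -0.14    0.026 ]]
side [[ 0.7244 -0.1031  0.05  ]
 [ 0.7408 -0.2177  0.05  ]
 [ 0.7805 -0.405   0.05  ]] [np.float64(-81.86043067383663), np.float64(-79.47952328273385)]
```

Request:
{"method": "apply_moves", "body": {
  "motion": [
    [[-0.0261, -0.0136, 0.013, 0, 0, 0, 0], [-0.0261, -0.0136, 0.013, 0, 0, 0, 0], [-0.0261, -0.0136, 0.013, 0, 0, 0, 0], [-0.0261, -0.0136, 0.013, 0, 0, 0, 0], [-0.0261, -0.0136, 0.013, 0, 0, 0, 0], [-0.0261, -0.0136, 0.013, 0, 0, 0, 0], [-0.0261, -0.0136, 0.013, 0, 0, 0, 0], [-0.0261, -0.0136, 0.013, 0, 0, 0, 0]]
  ]
}}

```text
time_s: 1.48
eef_pos: [0.5277, 0.2872, 0.1317]
eef_rot: [-180.0, -0.0, 162.9]
force: [0.1, 0.6, -0.3]
finger_gap: 0.0949
```

Request:
{"method": "apply_moves", "body": {
  "motion": [
    [[0, 0, 0, 0, 0, -6.5, 0], [0, 0, 0, 0, 0, -6.5, 0], [0, 0, 0, 0, 0, -6.5, 0], [0, 0, 0, 0, 0, -6.5, 0], [0, 0, 0, 0, 0, -6.5, 0], [0, 0, 0, 0, 0, -6.5, 0], [0, 0, 0, 0, 0, 0, 0], [0, 0, 0, 0, 0, 0, 0]]
  ]
}}

```text
time_s: 2.15
eef_pos: [0.5269, 0.2883, 0.1324]
eef_rot: [180.0, -0.0, -158.2]
force: [-0.8, 0.5, -0.0]
finger_gap: 0.0951
```

```bash
python3 - <<'E'
from h import *
s=ctrl.observe();print(s['eef_pos'],s['eef_rot'],s['force'])
snap('wrist','w1')
E
```

```text
[0.52686848 0.28833257 0.13236933] [ 1.79999889e+02 -3.16213132e-02 -1.58231583e+02] [-0.80304158  0.45407123 -0.00350519]
```

View pics/w1.png

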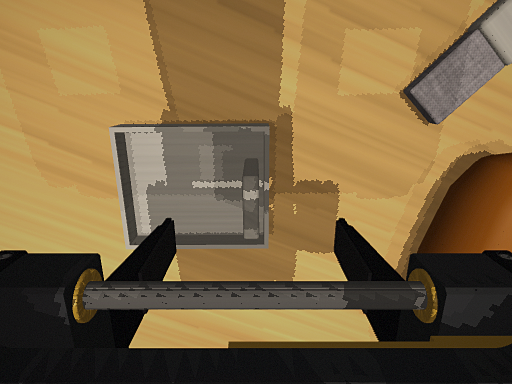

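The wrist picture shows the tab at (250,200), centred and square between the fingers, with the nose to the left (110–270 px wide). I'll descend and pinch.

Request:
{"method": "apply_moves", "body": {
  "motion": [
    [[0, 0, 0.0098, 0, 0, 0, 0.2], [0, 0, 0.0098, 0, 0, 0, 0.2], [0, 0, 0.0098, 0, 0, 0, 0.2], [0, 0, 0.0098, 0, 0, 0, 0.2], [0, 0, 0.0098, 0, 0, 0, 0.2], [0, 0, 0.0098, 0, 0, 0, 0.2], [0, 0, 0.0098, 0, 0, 0, 0.2], [0, 0, 0.0098, 0, 0, 0, 0.2]]
  ]
}}

```text
time_s: 2.87
eef_pos: [0.5269, 0.2884, 0.053]
eef_rot: [-180.0, -0.0, -158.1]
force: [-0.2, -0.3, -0.1]
finger_gap: 0.0764
```

Request:
{"method": "apply_moves", "body": {
  "motion": [
    [[0, 0, 0, 0, 0, 0, 0.6], [0, 0, 0, 0, 0, 0, 0.8], [0, 0, 0, 0, 0, 0, 1], [0, 0, 0, 0, 0, 0, 1], [0, 0, 0, 0, 0, 0, 1], [0, 0, 0, 0, 0, 0, 1], [0, 0, 0, 0, 0, 0, 1], [0, 0, 0, 0, 0, 0, 1]]
  ]
}}

```text
time_s: 3.53
eef_pos: [0.5272, 0.2885, 0.0546]
eef_rot: [180.0, 0.0, -158.1]
force: [0.4, 0.4, -0.9]
finger_gap: 0.0282
```

```bash
python3 - <<'E'
from h import *
s=ctrl.observe();print(s['eef_pos'],s['eef_rot'],s['force'],s['torque'],s['finger_gap'])
E
```

```text
[0.52719602 0.2885047  0.0545519 ] [ 1.79999590e+02  2.84695218e-02 -1.58063067e+02] [ 0.42024114  0.39293255 -0.88849269] [0.066252   0.00886681 0.01836903] 0.028193532079057088
```

Request:
{"method": "apply_moves", "body": {
  "motion": [
    [[0, 0, 0, 0, 0, 0, 1], [0, 0, 0, 0, 0, 0, 1], [0, 0, 0, 0, 0, 0, 1], [0, 0, 0, 0, 0, 0, 1], [0, 0, 0, 0, 0, 0, 1], [0, 0, 0, 0, 0, 0, 1], [0, 0, 0, 0, 0, 0, 1], [0, 0, 0, 0, 0, 0, 1]]
  ]
}}

```text
time_s: 4.2
eef_pos: [0.5272, 0.2883, 0.0544]
eef_rot: [-180.0, 0.0, -158.1]
force: [0.5, -2.3, 1.1]
finger_gap: 0.012
```

Request:
{"method": "apply_moves", "body": {
  "motion": [
    [[0.0037, -0.0166, 0, 0, 0, 0, 1], [0.0037, -0.0166, 0, 0, 0, 0, 1], [0.0037, -0.0166, 0, 0, 0, 0, 1], [0.0037, -0.0166, 0, 0, 0, 0, 1], [0.0037, -0.0166, 0, 0, 0, 0, 1], [0.0037, -0.0166, 0, 0, 0, 0, 1], [0.0037, -0.0166, 0, 0, 0, 0, 1], [0.0037, -0.0166, 0, 0, 0, 0, 1]]
  ]
}}

```text
time_s: 4.87
eef_pos: [0.5492, 0.1545, 0.0544]
eef_rot: [179.9, 0.0, -158.1]
force: [-0.5, 3.6, 1.0]
finger_gap: 0.0115
```

Request:
{"method": "apply_moves", "body": {
  "motion": [
    [[0.0037, -0.0166, 0, 0, 0, 0, 1], [0.0037, -0.0166, 0, 0, 0, 0, 1], [0.0037, -0.0166, 0, 0, 0, 0, 1], [0.0037, -0.0166, 0, 0, 0, 0, 1], [0.0037, -0.0166, 0, 0, 0, 0, 1], [0.0037, -0.0166, 0, 0, 0, 0, 1], [0.0037, -0.0166, 0, 0, 0, 0, 1], [0.0037, -0.0166, 0, 0, 0, 0, 1]]
  ]
}}

```text
time_s: 5.53
eef_pos: [0.5715, 0.0203, 0.0544]
eef_rot: [179.9, 0.1, -158.1]
force: [-0.1, 2.7, 0.6]
finger_gap: 0.0118
```

Request:
{"method": "apply_moves", "body": {
  "motion": [
    [[0, 0, 0, 0, 0, 2.8, 1], [0, 0, 0, 0, 0, 2.8, 1], [0, 0, 0, 0, 0, 2.8, 1], [0, 0, 0, 0, 0, 2.8, 1], [0, 0, 0, 0, 0, 0, 1], [0, 0, 0, 0, 0, 0, 1], [0, 0, 0, 0, 0, 0, 1], [0, 0, 0, 0, 0, 0, 1]]
  ]
}}

```text
time_s: 6.2
eef_pos: [0.5715, 0.0202, 0.0544]
eef_rot: [180.0, 0.0, -169.2]
force: [0.3, -0.2, -0.1]
finger_gap: 0.0118
```

```bash
python3 - <<'E'
from h import *
s=ctrl.observe();print(s['eef_pos'],s['eef_rot'],s['force'],s['torque'],s['finger_gap'])
snap('wrist','w2');m,p,d=snap('top','t2');snap('scene','s2')
cv2.imwrite('pics/t2c.png',cv2.resize(p[80:230,200:380],None,fx=4,fy=4,interpolation=2))
E
```

```text
[0.57149684 0.0201985  0.05436162] [ 1.79983893e+02  2.48990186e-02 -1.69225531e+02] [ 0.30654005 -0.2326025  -0.05339947] [-0.09669587 -0.01060253 -0.07174607] 0.011769584559619593
```

View pics/t2c.png

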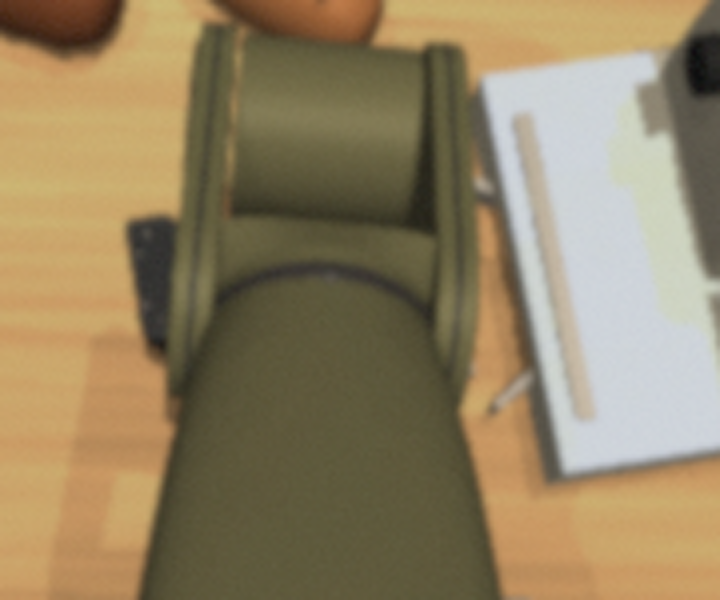

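View pics/w2.png

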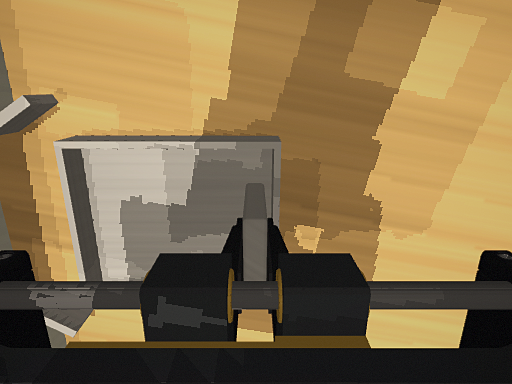

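View pics/s2.png

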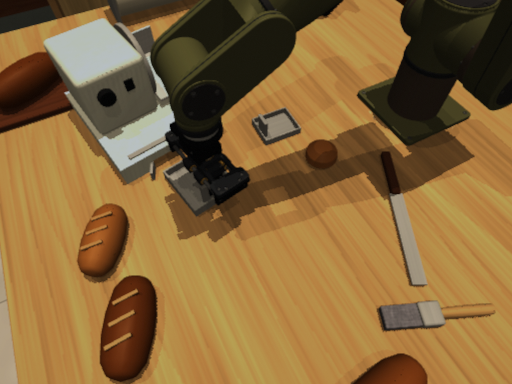

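```bash
python3 - <<'E'
from h import *
M=np.array([.5987,-.127]);a=np.radians(-79.3);u=np.array([np.cos(a),np.sin(a)]);v=np.array([-u[1],u[0]])
def S(P):q=P[:,:2]-M;return np.c_[q@u,q@v].round(4)
m,p,d=load('w2')
print(S(plane(m,[(55,142),(280,137),(55,97),(80,334)],.025)))
print('tcp',S(np.array([[.5715,.0202]])))
z=p[60:350,0:300];cv2.imwrite('pics/w2c.png',cv2.resize(z,None,fx=2,fy=2,interpolation=2))
E
```

```text
[[-0.0364 -0.0549]
 [-0.1634 -0.0578]
 [-0.041  -0.0793]
 [-0.0288  0.0781]]
tcp [[-0.1497  0.0006]]
```

View pics/w2c.png

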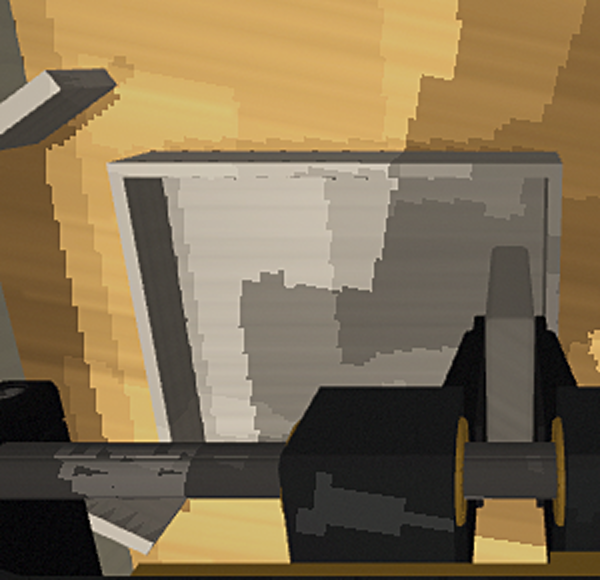

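```bash
python3 - <<'E'
from h import *
M=np.array([.5987,-.127]);a=np.radians(-79.3);u=np.array([np.cos(a),np.sin(a)]);v=np.array([-u[1],u[0]])
def S(P):q=P[:,:2]-M;return np.c_[q@u,q@v].round(4)
m,p,d=load('w2')
print('rim near nose/rear',S(plane(m,[(54,142.5),(280,141.5)],.024)), 'nose other part',S(plane(m,[(80,280)],.024)))
print('tips outer/inner',S(plane(m,[(25,96),(30,100.5),(75,336.5),(78,334)],.026)))
P=pts(m,d)
for x in(20,26,30):print(P[100,x].round(3))
E
```

```text
rim near nose/rear [[-0.0351 -0.0544]
 [-0.1635 -0.0551]] nose other part [[-0.0352  0.0358]]
tips outer/inner [[-0.0255 -0.0799]
 [-0.0277 -0.0775]
 [-0.0257  0.0793]
 [-0.0281  0.0772]]
[ 0.518 -0.119  0.026]
[ 0.518 -0.117  0.025]
[ 0.518 -0.117  0.022]
```

The cheek tips measure symmetric at y = ±77.5 mm and x = -28 mm, as given. The tray is centred to about 0.3 mm and square, so I'll slide it in.

Request:
{"method": "apply_moves", "body": {
  "motion": [
    [[0, -0.005, 0, 0, 0, 0, 1], [0, -0.005, 0, 0, 0, 0, 1], [0, -0.005, 0, 0, 0, 0, 1], [0, -0.005, 0, 0, 0, 0, 1], [0, -0.005, 0, 0, 0, 0, 1], [0, -0.005, 0, 0, 0, 0, 1], [0, -0.005, 0, 0, 0, 0, 1], [0, -0.005, 0, 0, 0, 0, 1]]
  ]
}}

```text
time_s: 7.02
eef_pos: [0.579, -0.0199, 0.0544]
eef_rot: [180.0, 0.0, -169.3]
force: [-1.0, 3.1, 2.7]
finger_gap: 0.0116
```

Request:
{"method": "apply_moves", "body": {
  "motion": [
    [[0, -0.003, 0, 0, 0, 0, 1], [0, -0.003, 0, 0, 0, 0, 1], [0, -0.003, 0, 0, 0, 0, 1], [0, -0.003, 0, 0, 0, 0, 1], [0, -0.003, 0, 0, 0, 0, 1], [0, -0.003, 0, 0, 0, 0, 1], [0, -0.003, 0, 0, 0, 0, 1], [0, -0.003, 0, 0, 0, 0, 1]]
  ]
}}

```text
time_s: 7.68
eef_pos: [0.5834, -0.0431, 0.0544]
eef_rot: [180.0, 0.0, -169.3]
force: [-1.4, 3.0, 4.4]
finger_gap: 0.012
```

Request:
{"method": "apply_moves", "body": {
  "motion": [
    [[0, -0.001, 0, 0, 0, 0, 1], [0, -0.001, 0, 0, 0, 0, 1], [0, -0.001, 0, 0, 0, 0, 1], [0, -0.001, 0, 0, 0, 0, 1], [0, -0.001, 0, 0, 0, 0, 1], [0, -0.001, 0, 0, 0, 0, 1], [0, -0.001, 0, 0, 0, 0, 1], [0, -0.001, 0, 0, 0, 0, 1]]
  ]
}}

```text
time_s: 8.35
eef_pos: [0.5848, -0.0508, 0.0543]
eef_rot: [180.0, 0.0, -169.3]
force: [-0.8, 5.1, 4.7]
finger_gap: 0.012
```

Request:
{"method": "apply_moves", "body": {
  "motion": [
    [[0, -0.0006, 0, 0, 0, 0, 1], [0, -0.0006, 0, 0, 0, 0, 1], [0, -0.0006, 0, 0, 0, 0, 1], [0, -0.0006, 0, 0, 0, 0, 1], [0, -0.0006, 0, 0, 0, 0, 1], [0, -0.0006, 0, 0, 0, 0, 1], [0, -0.0006, 0, 0, 0, 0, 1], [0, -0.0006, 0, 0, 0, 0, 1]]
  ]
}}

```text
time_s: 9.02
eef_pos: [0.5857, -0.0555, 0.0543]
eef_rot: [180.0, 0.0, -169.3]
force: [-1.2, 3.9, 5.0]
finger_gap: 0.0116
```

Request:
{"method": "apply_moves", "body": {
  "motion": [
    [[0, -0.0002, 0, 0, 0, 0, 1], [0, -0.0002, 0, 0, 0, 0, 1], [0, -0.0002, 0, 0, 0, 0, 1], [0, -0.0002, 0, 0, 0, 0, 1], [0, -0.0002, 0, 0, 0, 0, 1], [0, -0.0002, 0, 0, 0, 0, 1], [0, -0.0002, 0, 0, 0, 0, 1], [0, -0.0002, 0, 0, 0, 0, 1]]
  ]
}}

```text
time_s: 9.68
eef_pos: [0.586, -0.0571, 0.0543]
eef_rot: [180.0, 0.0, -169.3]
force: [-0.7, 5.5, 5.4]
finger_gap: 0.0118
```

Request:
{"method": "apply_moves", "body": {
  "motion": [
    [[0, -0.0002, 0, 0, 0, 0, 1], [0, -0.0002, 0, 0, 0, 0, 1], [0, -0.0002, 0, 0, 0, 0, 1], [0, -0.0002, 0, 0, 0, 0, 1], [0, -0.0002, 0, 0, 0, 0, 1], [0, -0.0002, 0, 0, 0, 0, 1], [0, 0, 0, 0, 0, 0, 1], [0, 0, 0, 0, 0, 0, 1]]
  ]
}}

```text
time_s: 10.35
eef_pos: [0.5863, -0.0583, 0.0543]
eef_rot: [-180.0, 0.0, -169.3]
force: [-0.9, 4.3, 4.5]
finger_gap: 0.012
```

Request:
{"method": "apply_moves", "body": {
  "motion": [
    [[0, -0.0002, 0, 0, 0, 0, 1], [0, -0.0002, 0, 0, 0, 0, 1], [0, -0.0002, 0, 0, 0, 0, 1], [0, -0.0002, 0, 0, 0, 0, 1], [0, -0.0002, 0, 0, 0, 0, 1], [0, -0.0002, 0, 0, 0, 0, 1], [0, 0, 0, 0, 0, 0, 1], [0, 0, 0, 0, 0, 0, 1]]
  ]
}}

```text
time_s: 11.02
eef_pos: [0.5865, -0.0595, 0.0543]
eef_rot: [180.0, 0.0, -169.3]
force: [-1.2, 3.6, 5.1]
finger_gap: 0.0116
```

Request:
{"method": "apply_moves", "body": {
  "motion": [
    [[0, -0.0002, 0, 0, 0, 0, 1], [0, -0.0002, 0, 0, 0, 0, 1], [0, -0.0002, 0, 0, 0, 0, 1], [0, -0.0002, 0, 0, 0, 0, 1], [0, -0.0002, 0, 0, 0, 0, 1], [0, -0.0002, 0, 0, 0, 0, 1], [0, 0, 0, 0, 0, 0, 1], [0, 0, 0, 0, 0, 0, 1]]
  ]
}}

```text
time_s: 11.68
eef_pos: [0.5867, -0.0606, 0.0543]
eef_rot: [-180.0, 0.0, -169.3]
force: [-1.2, 5.7, 4.7]
finger_gap: 0.0119
```

Request:
{"method": "apply_moves", "body": {
  "motion": [
    [[0, -0.0002, 0, 0, 0, 0, 1], [0, -0.0002, 0, 0, 0, 0, 1], [0, -0.0002, 0, 0, 0, 0, 1], [0, -0.0002, 0, 0, 0, 0, 1], [0, -0.0002, 0, 0, 0, 0, 1], [0, -0.0002, 0, 0, 0, 0, 1], [0, 0, 0, 0, 0, 0, 1], [0, 0, 0, 0, 0, 0, 1]]
  ]
}}

```text
time_s: 12.35
eef_pos: [0.5869, -0.0617, 0.0543]
eef_rot: [180.0, 0.0, -169.3]
force: [-1.2, 4.8, 5.7]
finger_gap: 0.0116
```

Request:
{"method": "apply_moves", "body": {
  "motion": [
    [[0, -0.0002, 0, 0, 0, 0, 1], [0, -0.0002, 0, 0, 0, 0, 1], [0, -0.0002, 0, 0, 0, 0, 1], [0, -0.0002, 0, 0, 0, 0, 1], [0, -0.0002, 0, 0, 0, 0, 1], [0, -0.0002, 0, 0, 0, 0, 1], [0, 0, 0, 0, 0, 0, 1], [0, 0, 0, 0, 0, 0, 1]]
  ]
}}

```text
time_s: 13.02
eef_pos: [0.5871, -0.0629, 0.0543]
eef_rot: [180.0, 0.0, -169.3]
force: [-0.8, 4.6, 5.4]
finger_gap: 0.0115
```

Request:
{"method": "apply_moves", "body": {
  "motion": [
    [[0, -0.0002, 0, 0, 0, 0, 1], [0, -0.0002, 0, 0, 0, 0, 1], [0, -0.0002, 0, 0, 0, 0, 1], [0, -0.0002, 0, 0, 0, 0, 1], [0, -0.0002, 0, 0, 0, 0, 1], [0, -0.0002, 0, 0, 0, 0, 1], [0, 0, 0, 0, 0, 0, 1], [0, 0, 0, 0, 0, 0, 1]]
  ]
}}

```text
time_s: 13.68
eef_pos: [0.5873, -0.0641, 0.0543]
eef_rot: [180.0, 0.0, -169.3]
force: [-0.4, 5.0, 5.7]
finger_gap: 0.0119
```

Request:
{"method": "apply_moves", "body": {
  "motion": [
    [[0, -0.0002, 0, 0, 0, 0, 1], [0, -0.0002, 0, 0, 0, 0, 1], [0, -0.0002, 0, 0, 0, 0, 1], [0, -0.0002, 0, 0, 0, 0, 1], [0, -0.0002, 0, 0, 0, 0, 1], [0, -0.0002, 0, 0, 0, 0, 1], [0, 0, 0, 0, 0, 0, 1], [0, 0, 0, 0, 0, 0, 1]]
  ]
}}

```text
time_s: 14.35
eef_pos: [0.5876, -0.0653, 0.0543]
eef_rot: [180.0, 0.0, -169.3]
force: [-1.5, 5.4, 5.3]
finger_gap: 0.0115
```

Request:
{"method": "apply_moves", "body": {
  "motion": [
    [[0, -0.0002, 0, 0, 0, 0, 1], [0, -0.0002, 0, 0, 0, 0, 1], [0, -0.0002, 0, 0, 0, 0, 1], [0, -0.0002, 0, 0, 0, 0, 1], [0, -0.0002, 0, 0, 0, 0, 1], [0, -0.0002, 0, 0, 0, 0, 1], [0, 0, 0, 0, 0, 0, 1], [0, 0, 0, 0, 0, 0, 1]]
  ]
}}

```text
time_s: 15.02
eef_pos: [0.5878, -0.0664, 0.0543]
eef_rot: [180.0, 0.0, -169.3]
force: [-1.3, 5.6, 5.7]
finger_gap: 0.0119
```

Request:
{"method": "apply_moves", "body": {
  "motion": [
    [[0, -0.0002, 0, 0, 0, 0, 1], [0, -0.0002, 0, 0, 0, 0, 1], [0, -0.0002, 0, 0, 0, 0, 1], [0, -0.0002, 0, 0, 0, 0, 1], [0, -0.0002, 0, 0, 0, 0, 1], [0, -0.0002, 0, 0, 0, 0, 1], [0, 0, 0, 0, 0, 0, 1], [0, 0, 0, 0, 0, 0, 1]]
  ]
}}

```text
time_s: 15.68
eef_pos: [0.5879, -0.067, 0.0543]
eef_rot: [179.9, -0.0, -169.3]
force: [-1.9, 7.0, 6.3]
finger_gap: 0.0117
```

Request:
{"method": "apply_moves", "body": {
  "motion": [
    [[0, -0.0002, 0, 0, 0, 0, 1], [0, -0.0002, 0, 0, 0, 0, 1], [0, -0.0002, 0, 0, 0, 0, 1], [0, 0, 0, 0, 0, 0, 1], [0, 0, 0, 0, 0, 0, 1], [0, 0, 0, 0, 0, 0, 1], [0, 0, 0, 0, 0, 0, 1], [0, 0, 0, 0, 0, 0, 1]]
  ]
}}

```text
time_s: 16.35
eef_pos: [0.5879, -0.067, 0.0543]
eef_rot: [179.9, -0.0, -169.3]
force: [-1.4, 10.0, 6.5]
finger_gap: 0.0119
```

Request:
{"method": "apply_moves", "body": {
  "motion": [
    [[0, -0.0002, 0, 0, 0, 0, 1], [0, -0.0002, 0, 0, 0, 0, 1], [0, -0.0002, 0, 0, 0, 0, 1], [0, -0.0002, 0, 0, 0, 0, 1], [0, -0.0002, 0, 0, 0, 0, 1], [0, 0, 0, 0, 0, 0, 1], [0, 0, 0, 0, 0, 0, 1], [0, 0, 0, 0, 0, 0, 1]]
  ]
}}

```text
time_s: 17.02
eef_pos: [0.588, -0.0671, 0.0544]
eef_rot: [179.8, -0.0, -169.3]
force: [-3.4, 13.6, 7.5]
finger_gap: 0.0116
```

Request:
{"method": "apply_moves", "body": {
  "motion": [
    [[0, -0.0002, 0, 0, 0, 0, 1], [0, -0.0002, 0, 0, 0, 0, 1], [0, -0.0002, 0, 0, 0, 0, 1], [0, 0, 0, 0, 0, 0, 1], [0, 0, 0, 0, 0, 0, 1], [0, 0, 0, 0, 0, 0, 1], [0, 0, 0, 0, 0, 0, 1], [0, 0, 0, 0, 0, 0, 1]]
  ]
}}

```text
time_s: 17.68
eef_pos: [0.588, -0.0671, 0.0545]
eef_rot: [179.7, -0.0, -169.3]
force: [-2.6, 15.6, 9.4]
finger_gap: 0.0116
```

Request:
{"method": "apply_moves", "body": {
  "motion": [
    [[0, 0, 0, 0, 0, 0, 1], [0, 0, 0, 0, 0, 0, 1], [0, 0, 0, 0, 0, 0, 1], [0, 0, 0, 0, 0, 0, 1], [0, 0, 0, 0, 0, 0, 1], [0, 0, 0, 0, 0, 0, 1], [0, 0, 0, 0, 0, 0, 1], [0, 0, 0, 0, 0, 0, 1]]
  ]
}}

```text
time_s: 18.35
eef_pos: [0.588, -0.0671, 0.0545]
eef_rot: [179.7, -0.0, -169.3]
force: [-3.7, 15.3, 9.2]
finger_gap: 0.0117
```

Request:
{"method": "apply_moves", "body": {
  "motion": [
    [[0, -0.0002, 0, 0, 0, 0, 1], [0, -0.0002, 0, 0, 0, 0, 1], [0, 0, 0, 0, 0, 0, 1], [0, 0, 0, 0, 0, 0, 1], [0, 0, 0, 0, 0, 0, 1], [0, 0, 0, 0, 0, 0, 1], [0, 0, 0, 0, 0, 0, 1], [0, 0, 0, 0, 0, 0, 1]]
  ]
}}

```text
time_s: 19.02
eef_pos: [0.588, -0.0671, 0.0545]
eef_rot: [179.7, -0.0, -169.3]
force: [-4.3, 16.9, 10.3]
finger_gap: 0.0112
```

Request:
{"method": "apply_moves", "body": {
  "motion": [
    [[0, 0.0003, 0, 0, 0, 0, 1], [0, 0.0003, 0, 0, 0, 0, 1], [0, 0.0003, 0, 0, 0, 0, 1], [0, 0.0003, 0, 0, 0, 0, 1], [0, 0.0003, 0, 0, 0, 0, 1], [0, 0.0003, 0, 0, 0, 0, 1], [0, 0, 0, 0, 0, 0, 1], [0, 0, 0, 0, 0, 0, 1]]
  ]
}}

```text
time_s: 19.68
eef_pos: [0.588, -0.067, 0.0543]
eef_rot: [179.9, -0.0, -169.3]
force: [-1.7, 11.1, 7.6]
finger_gap: 0.0118
```

Request:
{"method": "apply_moves", "body": {
  "motion": [
    [[0, 0.0003, 0, 0, 0, 0, 1], [0, 0.0003, 0, 0, 0, 0, 1], [0, 0.0003, 0, 0, 0, 0, 1], [0, 0, 0, 0, 0, 0, 1], [0, 0, 0, 0, 0, 0, 1], [0, 0, 0, 0, 0, 0, 1], [0, 0, 0, 0, 0, 0, 1], [0, 0, 0, 0, 0, 0, 1]]
  ]
}}

```text
time_s: 20.35
eef_pos: [0.588, -0.067, 0.0543]
eef_rot: [179.9, 0.0, -169.3]
force: [-1.4, 8.1, 5.4]
finger_gap: 0.0119
```

Request:
{"method": "apply_moves", "body": {
  "motion": [
    [[0, 0, 0, 0, 0, 0, 0.8], [0, 0, 0, 0, 0, 0, 0.7], [0, 0, 0, 0, 0, 0, 0.6], [0, 0, 0, 0, 0, 0, 0.6], [0, 0, 0, 0, 0, 0, 0.6], [0, 0, 0, 0, 0, 0, 0.6], [0, 0, 0, 0, 0, 0, 0.6], [0, 0, 0, 0, 0, 0, 0.6]]
  ]
}}

```text
time_s: 21.02
eef_pos: [0.5879, -0.0677, 0.0542]
eef_rot: [-180.0, -0.0, -169.3]
force: [-0.5, 0.4, 0.6]
finger_gap: 0.0382
```

```bash
python3 - <<'E'
from h import *
s=ctrl.observe();print(s['eef_pos'],s['eef_rot'],s['force'],s['torque'],s['finger_gap'])
snap('wrist','w3')
E
```

```text
[ 0.58793536 -0.06767809  0.0542098 ] [-1.79991387e+02 -5.54746017e-03 -1.69260524e+02] [-0.47463343  0.39582914  0.59329023] [ 0.12314431 -0.01014624  0.01733858] 0.03816894059682391
```

View pics/w3.png

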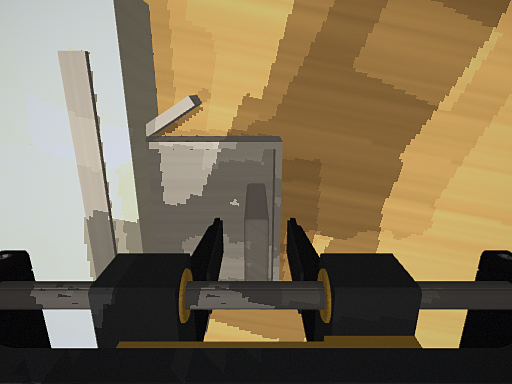

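The fingers are clear and the tray sits in the mouth, with its rear edge at column 280. I'll retreat straight up.

Request:
{"method": "apply_moves", "body": {
  "motion": [
    [[0, 0, -0.006, 0, 0, 0, 0.6], [0, 0, -0.01, 0, 0, 0, 0.6], [0, 0, -0.02, 0, 0, 0, 0.6], [0, 0, -0.025, 0, 0, 0, 0.6], [0, 0, -0.025, 0, 0, 0, 0.6], [0, 0, -0.025, 0, 0, 0, 0.6], [0, 0, -0.025, 0, 0, 0, 0.6], [0, 0, -0.02, 0, 0, 0, 0.6]]
  ]
}}

```text
time_s: 21.73
eef_pos: [0.5887, -0.0677, 0.214]
eef_rot: [-179.9, 0.2, -169.3]
force: [-0.0, -0.4, 0.2]
finger_gap: 0.038
```

Request:
{"method": "apply_moves", "body": {
  "motion": [
    [[0, 0.02, 0, 0, 0, 0, 0.6], [0, 0.03, 0, 0, 0, 0, 0.6], [0, 0.03, 0, 0, 0, 0, 0.6], [0, 0.03, 0, 0, 0, 0, 0.6], [0, 0.03, 0, 0, 0, 0, 0.6], [0, 0.03, 0, 0, 0, 0, 0.6], [0, 0.03, 0, 0, 0, 0, 0.6], [0, 0.02, 0, 0, 0, 0, 0.6]]
  ]
}}

```text
time_s: 22.4
eef_pos: [0.5465, 0.1509, 0.2117]
eef_rot: [180.0, 0.1, -169.2]
force: [0.3, -0.3, -0.0]
finger_gap: 0.0381
```

```bash
python3 - <<'E'
from h import *
s=ctrl.observe();print(s['eef_pos'],s['eef_rot'],s['force'])
m,p,d=snap('top','t4');m2,p2,d2=snap('scene','s4')
cv2.imwrite('pics/t4c.png',cv2.resize(p[80:210,260:400],None,fx=4.5,fy=4.5,interpolation=2))
E
```

```text
[0.54646724 0.15086714 0.21172877] [ 1.79968003e+02  9.72088093e-02 -1.69183415e+02] [ 0.2827978  -0.28734255 -0.00259087]
```

View pics/t4c.png

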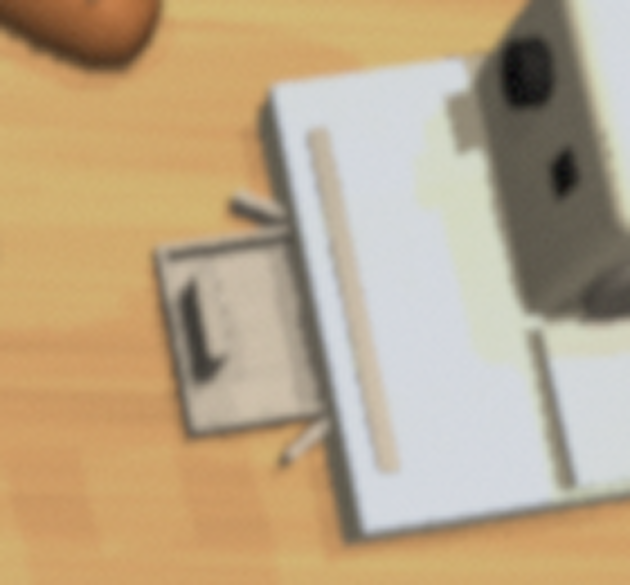

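View pics/s4.png

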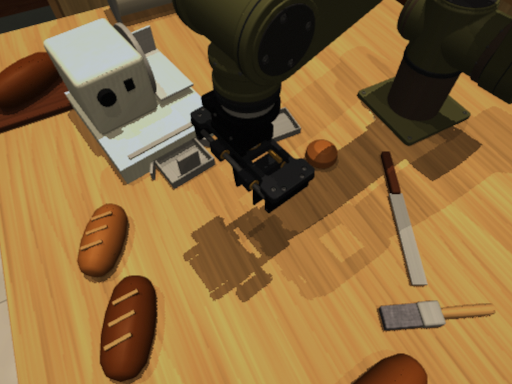

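The tray sits square in the mouth with its rear edge running from crop (157,248) to (190,435). Nothing else has moved. I'll check the numbers next.

```bash
python3 - <<'E'
from h import *
M=np.array([.5987,-.127]);a=np.radians(-79.3);u=np.array([np.cos(a),np.sin(a)]);v=np.array([-u[1],u[0]])
m,p,d=load('t4');P=pts(m,d)
c=plane(m,(np.array([(157,248),(190,435)])+.5)/4.5-.5+[260,80],.024);q=c[:,:2]-M
print('rear edge slicer xy',np.c_[q@u,q@v].round(4))
s=P[130:176,290:335];t=s[(s[...,2]>.055)&(s[...,2]<.08)];q=t[:,:2].mean(0)-M
print('tab',len(t),t.mean(0).round(4),q@u,q@v)
E
```

```text
rear edge slicer xy [[-0.0774  0.0565]
 [-0.0791 -0.054 ]]
tab 121 [ 0.5903 -0.0662  0.0653] -0.06124969630393897 0.0030460812699040934
```

```bash
python3 -c "
from h import *
print(order.sign_off(), ctrl.observe()['time_s'])"
```

```text
the job is handed in; nothing more can be done
the job is handed in; nothing more can be done
```

The larger tray (measured about 110 × 126 mm) is in the slicer, pressed against the stop I felt, and released. The job is handed in at about 22.5 s.

- **Insertion:** I pinched the tray by its tab and slid it flat over the counter to the mouth. I then fed it in slowly until it stopped dead, with the nose about 53–54 mm in. That is inside the 45–65 mm range where the buffer can be.
- **Pressing:** I held it there for about 2 s. The readings taken during the press showed 15.7–17.4 N along the pocket. The highest total wrist force I read was about 20 N, because the tool also pressed down by up to 10 N. Part of the push was drag on the counter (about 4–5 N while sliding), so the buffer itself probably felt about 12–17 N.
- **Release:** I eased the force off to about 8 N, opened the fingers part way and lifted clear.

**Last checks:**
- After release the tab measured 61 mm in front of the mouth, the same place as at the stop, so the tray did not spring back.
- The tab top measured 65 mm high against 66 mm expected, so the tray is flat. It also sits square in the pocket to about 1°.
- In the last pictures the loaves, the knife and the other things in view looked undisturbed, and the tool force was zero.
- The views disagreed by about 2–4 mm on some lengths: the tray measured 126 mm long instead of 130, and the rear edge put the nose at about 52 mm.
- The home pin cannot be seen, so that the tray is home rests on the felt stop alone.

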